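# Eject a backup cartridge and catch it with the other finger

## Robot

A 6-joint arm with a two-finger parallel gripper is mounted at the origin on the work surface. World frame = base frame: x ahead of the robot, y to its left, z up, the work surface at z = 0. Lengths are in m, angles in rad, forces in N, time in s.
With the tool pointing down it reaches from about 0.225 to 0.875 m from the base axis. Payload 3.4 kg.
Tool frame: the origin (TCP) lies midway between the tips of the shut fingers; the grasp point (between the pads) lies 19 mm behind it; x points along the fingers, z is the direction in which the jaws open and shut, and the axes are right-handed (so a half turn about x gives the same grasp; the last joint's range is limited). The gripper opens to 85 mm and grips with 20 to 120 N. Pads are 22 mm wide; open, the fingers measure 114 mm over their backs; the gripper's body (76 mm by 85 mm) begins 54 mm behind the grasp point. The pads swing forward as they close: fully open they stand 13 mm farther back than shut.
Start: joints at [1.077, 0.276, 1.505, -0, 1.361, -0.121], TCP at [0.209, 0.536, 0.231] pointing down, gripper open.
Joint ranges: [-2.89, 2.89], [-0.75, 2.08], [0.22, 2.7], [-1.18, 4.32], [0.11, 2.71], [-2.7, 2.7]. Speed limits (rad/s): [2.57, 2.57, 3.14, 3.14, 3.14, 3.14].

## Interface

Orientations are given as a unit quaternion [w, x, y, z].
In Python, from rig import manip, eyes gives the robot as it stands. The module is installed in compiled form; this text tells all that it offers.
- The arm moves only by the shell command python3 -m crank 'ROWS' [FORCE]. ROWS is JSON, a list of rows, each a list of 7 numbers: the shift along the tool's x, y, z in cm, then the turn, a rotation vector about the tool's x, y, z in degrees, then the finger opening in cm, from 0 to 8.54. A call has 1 to 5 rows; each row is the pose to reach, as a shift and turn from the pose commanded when the call began, along the tool's axes at that moment; what a row does not reach only later rows make up. A row lasts 1/8 s, in which the tool goes at most 62.5 mm and 10.7 degrees, less where a joint would pass 70% of its speed; a pose out of reach is approached as far as the arm can. A call with a gripper value outside its range is refused whole. The fingers move at their own pace and stop on an object; FORCE is the grip in N (left out, the last holds). Time passes only in rows, so rows that repeat a pose let the fingers close. It gives the time, the measured TCP pose, the force and the opening at its end, in the units of the state.
- manip.get_state(): the state, without advancing time (a new reading comes with each control period).
- eyes.get_image(name): name is "scene" or "top" or "wrist"; returns a dict with "color" (420x560x3 uint8, blue, green, red), "z_map" (420x560 float32, m along the optical axis (not along the pixel's ray), 0 where there is no reading), "vertical_fov" (degrees; the focal length in pixels is half the picture's height over the tangent of half this angle, whatever the lens; pixels are square), "cx", "cy" (the principal point, pixels), "eye" and "attitude" of the camera in the world. Camera axes: x right, y up, looking along -z (the intrinsics and any distortion apply to the point x, -y, -z); pixel columns grow to the right and rows downward; lengths in m; the calibration is good to about 2 mm. The wrist camera is an equidistant fisheye: a pixel r from the principal point sees the ray r / f radians off the axis. A picture is of the moment at which its call begins.
- manip.sign_off(): hands the job in, once; it reports no verdict.
The state is a dict: "clock": time; "qpos": joint angles; "qd": joint speeds; "effort": joint torques, N m; "position": TCP position; "ee_rot": TCP orientation; "contact_force": force on the tool from outside, world axes, zero at the start; "moment": the same for the moment, N m; "width": finger opening in m.
Only numpy, scipy, OpenCV 4.12 (cv2) and the standard library are available. Lean on these libraries where they do the work, as an engineer would, in place of code of your own. Each camera call takes 0.05 s, during which the arm holds its last target.

## Task

Take tonight's backup cartridge out of the dock without letting it shoot across the desk: press the eject key right down with one finger while the other finger already waits close in front of the cartridge's front plate, so that the cartridge springs out only a centimetre or two and is caught, and keep it held for a moment with the key still down. Then draw the catching finger back with the cartridge following it until the ejector stops pushing (about 36 mm out), and leave it standing out like that in its slot, with the key back up and the hand clear. Only touch the cartridge, never lift or tip it or draw it out further, and leave the other things on the desk where they are.

Things in the scene. Friction and masses are not known exactly. Their poses are not given: they have to be found in the camera images.
- dock: Backup dock fixed on the desk: grey housing 140 mm deep (x), 44 high, y -78 to +52, front face at x = -70 mm. Origin: on the desk under the slot's centre line, mid depth; x from front to back, y to the left for one facing the front, z up. Front to the robot's right, turned from 15 deg towards it to 48 deg away. Slot 76 mm wide (y -38 to 38), floor 12 mm up. A key shoe 12 mm high sticks out at y -49 to -77, to x = -110; desk free before the slot.
- eject_key (a joint): Travel of the eject key in m: 0 = up, 0.008 = fully down. Takes about 2 to 4 N and springs back up by itself. The cartridge is let go at about 5.5 mm of travel.
- key_top (a point): Centre of the top of the eject key, an aluminium pad 28 mm (dock x) by 24 mm (dock y) right of the slot, at x = -94, y = -63 in the dock's frame; 26 mm above the desk when up, 18 mm when down. A tooth on its left side (x -79 to -85, y to -39.5) holds the front plate's right end; the pressed key sinks it below the plate. It can rise again behind the plate once the cartridge is 15 mm out.
- cartridge: Loose disk cartridge in the slot, about 0.16 kg: aluminium front plate 8 thick, 92 wide, 22 mm high, outside the slot; black body 100 long, 74 wide, 18 mm high behind it. Origin: middle of the lower edge of the plate's front face, x into the slot, z up; seated at x = -79, y = 0, z = 12 mm in the dock's frame. A spring pushes it out along dock -x, 4.5 N seated, 2 N at 36 mm, where the spring stops.
- bezel_front (a point): Centre of the front face of the cartridge's front plate (plate 12 to 34 mm above the desk). How far the cartridge is out is how far this point has moved along the dock's -x from its start. Let go with nothing in its way, the cartridge is out of the slot and on the desk in a fraction of a second.
- tape_dispenser: Blue tape dispenser 120 x 52 x 83 mm, bystander. Origin: centre of the underside.
- bowl: White ceramic bowl, 150 mm across, 45 mm high, bystander. Origin: centre of the underside.
- brush: Flat wooden-handled brush, about 195 x 56 x 16 mm, lying, bystander. Origin: near the ferrule, on the desk.
- jar: Glass jar with white lid, 60 mm across, 62 mm high, bystander. Origin: centre of the underside.
There are look-alikes about, which are no part of the job. What is shaped like the cartridge but turquoise is not meant.

How it is judged:
By the outcome, as a careful person would: the job done as asked, in the order asked, and still so for the second after the job is handed in, with the robot touching nothing.
It also fails if it takes over 35 s, if anything falls off the work surface, if the arm or the gripper's body presses on something with over 40 N, if the wrist force passes 120 N, or if a joint passes its speed limit or range.

## Working session

There is one attempt and no reset: what is moved stays moved. The work goes in short steps, Python scripts to look and compute and a shell command to move; the robot and the scene stay as the last step left them, time stands still between calls to the robot, and variables do not carry over. Pictures are saved under pics/ and viewed, and the job is handed in when it is done.

```bash
ls; mkdir -p pics
python3 - <<'E'
from rig import manip, eyes
import cv2
print(manip.get_state())
for n in ["scene","top","wrist"]:
    d=eyes.get_image(n); cv2.imwrite(f"pics/a_{n}.png",d["color"]); print(n,d["vertical_fov"],d["cx"],d["cy"],d["eye"],d["attitude"])
E
```

```text
pics
{'clock': 0.0, 'qpos': array([ 1.07698630e+00,  2.76591786e-01,  1.50616372e+00,  1.84622898e-05,
        1.36070488e+00, -1.20971848e-01]), 'qd': array([ 0.00052739,  0.00062302, -0.00035836,  0.00016915,  0.00048956,
       -0.00183566]), 'effort': array([-2.88664320e-03, -4.16776192e+01, -2.45808059e+01, -3.94244071e-04,
        1.12857428e-02, -2.05901536e-06]), 'position': array([0.20917284, 0.53501838, 0.23042936]), 'ee_rot': array([ 0.58341898, -0.39896329,  0.5845975 ,  0.3983671 ]), 'contact_force': array([ 0.70121033, -0.73597701,  0.23568963]), 'moment': array([-0.02440367, -0.04387097,  0.03023441]), 'width': 0.08533686101423488}
scene 53.70168055958114 276.28850189116224 214.90967401211734 [ 0.80547027 -0.56295948  0.7333017 ] [0.90282021 0.36798181 0.08874661 0.20403211]
top 43.43675628529325 280.27057555527387 206.6934710723881 [0.32670065 0.00868731 1.22688498] [-0.70328047 -0.0526355   0.05863001  0.70653281]
wrist 65.70646984690485 282.76453122760853 212.7352834779757 [0.13735626 0.56216687 0.37285013] [ 0.8160103  -0.12512235 -0.08417025  0.55802057]
```

View pics/a_scene.png

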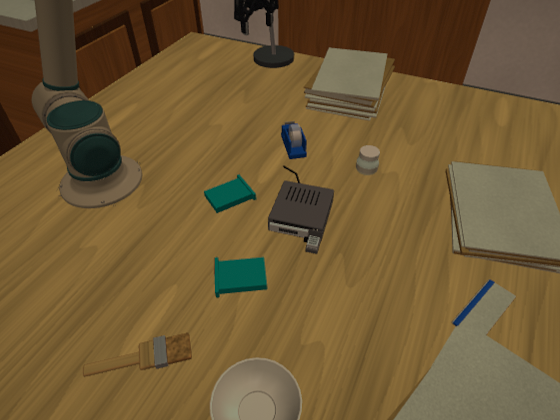

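View pics/a_top.png

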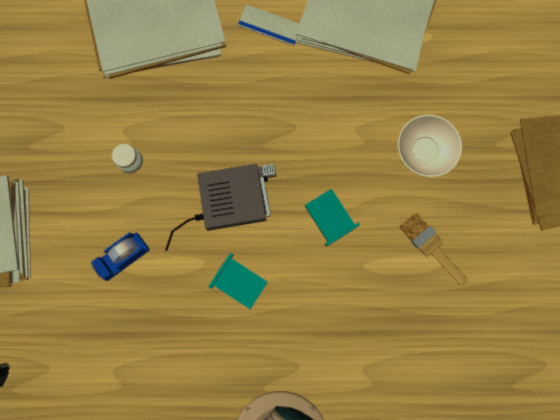

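View pics/a_wrist.png

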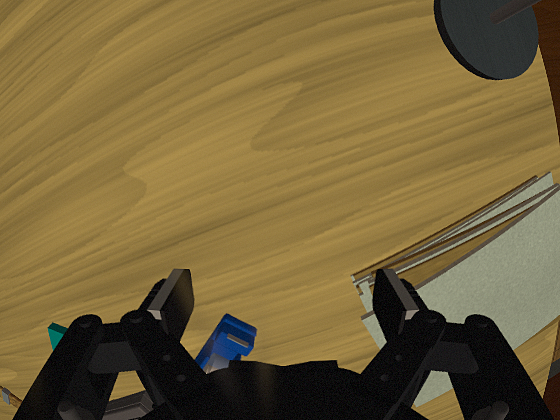

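The scene and top views show the grey dock at top-view pixel (235,197). Its front faces image right (world -y) and the key is at (268,171). The turquoise look-alikes are at (332,215) and (238,282). Next I'll measure the dock.

```bash
cat > h.py <<'E'
import numpy as np, cv2
from scipy.spatial.transform import Rotation as R
from rig import manip, eyes
def rot(q): return R.from_quat([q[1],q[2],q[3],q[0]]).as_matrix()
def cloud(d):
    h,w=d["z_map"].shape; f=h/2/np.tan(np.radians(d["vertical_fov"])/2)
    v,u=np.mgrid[:h,:w]; z=d["z_map"]
    P=np.stack([(u-d["cx"])/f*z,-(v-d["cy"])/f*z,-z],-1)
    return P@rot(d["attitude"]).T+np.array(d["eye"])
def ray(d,u,v,h):
    H=d["z_map"].shape[0]; f=H/2/np.tan(np.radians(d["vertical_fov"])/2)
    r=rot(d["attitude"])@np.array([(u-d["cx"])/f,-(v-d["cy"])/f,-1]); e=np.array(d["eye"])
    return e+r*(h-e[2])/r[2]
E
python3 - <<'E'
from h import *
for n in ["top","scene"]:
    d=eyes.get_image(n); P=cloud(d); c=d["color"]
    v=cv2.cvtColor(c,cv2.COLOR_BGR2HSV)
    reg=(P[...,0]>.25)&(P[...,0]<.6)&(P[...,1]>-.05)&(P[...,1]<.3)
    print(n,"desk z",np.median(P[...,2][reg]))
    m=((P[...,2]>.037)&(P[...,2]<.052)&reg&(v[...,1]<80)).astype(np.uint8)
    m=cv2.morphologyEx(m,cv2.MORPH_OPEN,np.ones((3,3)))
    k,l,s,ce=cv2.connectedComponentsWithStats(m); i=1+np.argmax(s[1:,4]); m=l==i
    p=P[m]; print(len(p),np.median(p[:,2]))
    vu=np.argwhere(m); q=np.array([ray(d,u,vv,.044)[:2] for vv,u in vu])
    r=cv2.minAreaRect((q*1000).astype(np.float32)); print(r, cv2.boxPoints(r))
    vis=c.copy(); vis[m]=(0,0,255)
    x0,x1,y0,y1=(180,300,150,240) if n=="top" else (250,350,170,265)
    cv2.imwrite(f"pics/b_{n}.png",cv2.resize(np.hstack([c[y0:y1,x0:x1],vis[y0:y1,x0:x1]]),None,fx=3,fy=3,interpolation=0))
E
```

```text
top desk z 0.002220886732685723
3222 0.044960318690884016
((540.1741333007812, 108.98267364501953), (127.97589111328125, 139.94847106933594), 9.096420288085938) [[465.92822  167.96063 ]
 [488.0536    29.772196]
 [614.42004   50.004715]
 [592.2947   188.19315 ]]
scene desk z 0.001109196059449702
2044 0.04411012280182036
((544.4570922851562, 103.45272827148438), (128.47129821777344, 142.50390625), 9.297470092773438) [[469.55383  163.3907  ]
 [492.57678   22.758898]
 [619.36035   43.514755]
 [596.3374   184.14656 ]]
```

Run:
```python
from h import *
a=cv2.imread("pics/b_top.png");b=cv2.imread("pics/b_scene.png");w=max(a.shape[1],b.shape[1])
f=lambda i:cv2.copyMakeBorder(i,0,0,0,w-i.shape[1],0)
cv2.imwrite("pics/b.png",np.vstack([f(a),f(b)]))
```

```text
(no output)
```

View pics/b.png

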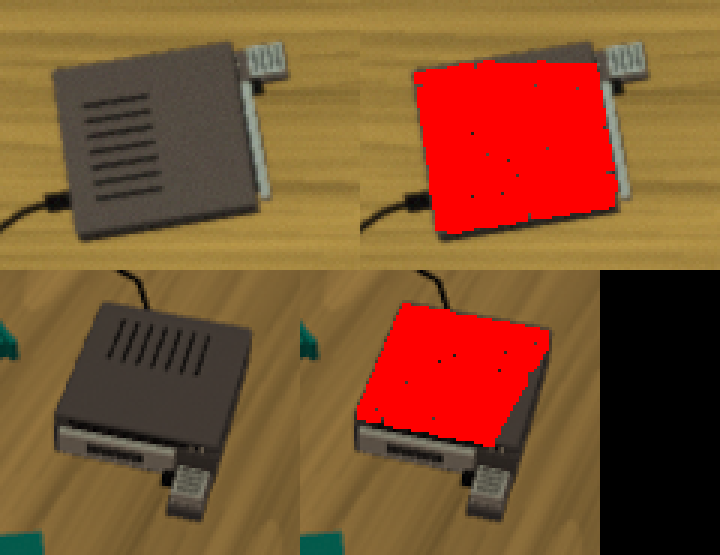

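The mask was clipped at x = 0.6, so I'll widen the region. I'll also measure the key top and the front plate's top edge directly.

Run:
```python
from h import *
for n in ["top","scene"]:
    d=eyes.get_image(n); P=cloud(d); c=d["color"]
    v=cv2.cvtColor(c,cv2.COLOR_BGR2HSV)
    reg=(P[...,0]>.40)&(P[...,0]<.7)&(P[...,1]>-.06)&(P[...,1]<.25)
    m=((P[...,2]>.037)&(P[...,2]<.052)&reg&(v[...,1]<80)).astype(np.uint8)
    m=cv2.morphologyEx(m,cv2.MORPH_OPEN,np.ones((3,3)))
    k,l,s,ce=cv2.connectedComponentsWithStats(m); i=1+np.argmax(s[1:,4]); m=l==i
    q=np.array([ray(d,u,vv,.044)[:2] for vv,u in np.argwhere(m)])
    r=cv2.minAreaRect((q*1000).astype(np.float32)); B=cv2.boxPoints(r)
    print(n,m.sum(),np.median(P[m][:,2]),r); print(B)
    # dock pose: front edge = lowest world y side
    for ang in [np.radians(r[2]),]:
        ex=np.array([-np.sin(ang),np.cos(ang)]); 
        if r[1][1]<r[1][0]: print("swap?")
        ey=np.array([-ex[1],ex[0]])
        C=np.array(r[0])/1000; o=C+ey*0.013   # housing centre at y=-13
        print("ex",ex,"ey",ey,"origin",o,"key",o-.094*ex-.063*ey,"bez",o-.079*ex)
    # bright aluminium
    al=(reg&(v[...,1]<70)&(v[...,2]>105)).astype(np.uint8)
    k,l,s,ce=cv2.connectedComponentsWithStats(al)
    for i in range(1,k):
        if s[i,4]>15:
            mm=l==i; zz=np.median(P[mm][:,2]); q=np.array([ray(d,u,vv,zz)[:2] for vv,u in np.argwhere(mm)])
            rr=cv2.minAreaRect((q*1000).astype(np.float32)); print("al",s[i],zz,rr)
```

```text
top 3355 0.04492934929256087 ((539.9647216796875, 109.02913665771484), (128.51409912109375, 139.91940307617188), 9.216634750366211)
[[465.33197  167.79373 ]
 [487.7425    29.680717]
 [614.5975    50.26454 ]
 [592.18695  188.37756 ]]
ex [-0.16016778  0.9870898 ] ey [-0.9870898  -0.16016778] origin [0.52713255 0.10694696] key [0.60437498 0.02425108] bez [0.53978581 0.02896686]
al [262 164  13  11 116] 0.026720168973491276 ((606.3838500976562, 26.108789443969727), (23.86680793762207, 27.976839065551758), 0.010470587760210037)
al [260 177  10  39 125] 0.0349992070465579 ((541.1904296875, 33.32246780395508), (90.53658294677734, 7.20243501663208), 10.127792358398438)
scene 2189 0.04409430238785983 ((544.5540771484375, 103.54145812988281), (128.7449188232422, 142.3300018310547), 9.262903213500977)
[[469.56595  163.41678 ]
 [492.4761    22.942741]
 [619.54224   43.666138]
 [596.6321   184.14017 ]]
ex [-0.16096484  0.98696014] ey [-0.98696014 -0.16096484] origin [0.5317236  0.10144892] key [0.60903278 0.01881545] bez [0.54443982 0.02347906]
al [270 222  38  10  95] 0.033849821402978986 ((542.538818359375, 29.76596450805664), (89.1589584350586, 8.307710647583008), 10.234621047973633)
al [307 237  12   9  35] 0.02581624835176466 ((606.9351806640625, 20.974811553955078), (24.55571746826172, 24.616132736206055), 21.6779842376709)
```

```bash
cat >> h.py <<'E'
yaw=np.radians(9.5); ex=np.array([-np.sin(yaw),np.cos(yaw),0]); ey=np.array([-ex[1],ex[0],0])
def info(target=None,jaw=None):
    s=manip.get_state(); M=rot(s["ee_rot"]); p=np.array(s["position"])
    print("t",round(s["clock"],2),"p",p.round(4),"x",M[:,0].round(3),"y",M[:,1].round(3),"z",M[:,2].round(3),"q",np.array(s["qpos"]).round(2),"w",round(s["width"],4),"F",np.array(s["contact_force"]).round(1))
    if target is not None: print("shift cm",((np.array(target)-p)@M*100).round(2))
    if jaw is not None:
        for sg in (1,-1):
            j=np.radians(jaw); z=sg*np.array([np.cos(j),np.sin(j),0]); x=np.array([0,0,-1.]); T=np.column_stack([x,np.cross(z,x),z])
            print("rotvec deg",np.degrees(R.from_matrix(M.T@T).as_rotvec()).round(2),"z",z.round(3))
    return s,M,p
E
python3 -c "
from h import *
info([.576,.013,.16],20.3)"
```

```text
t 0.35 p [0.2094 0.5354 0.2311] x [-0. -0. -1.] y [-0.931  0.364  0.   ] z [ 0.364  0.931 -0.   ] q [ 1.08  0.28  1.51  0.    1.36 -0.12] w 0.0855 F [ 0.1  0.4 -0.3]
shift cm [  7.12 -53.17 -35.3 ]
rotvec deg [ 4.834e+01 -2.000e-02  1.000e-02] z [0.938 0.347 0.   ]
rotvec deg [-1.3166e+02 -1.0000e-02 -3.0000e-02] z [-0.938 -0.347 -0.   ]
```

```bash
python3 -m crank '[[0,-53.2,-35.3,48.3,0,0,5.2],[0,-53.2,-35.3,48.3,0,0,5.2],[0,-53.2,-35.3,48.3,0,0,5.2],[0,-53.2,-35.3,48.3,0,0,5.2],[0,-53.2,-35.3,48.3,0,0,5.2]]' 20; python3 -c "
from h import *
info([.576,.013,.16],20.3)"
```

```text
clock: 0.98
position: [0.39, 0.2782, 0.2316]
ee_rot: [0.697, -0.124, 0.696, 0.124]
contact_force: [1.5, 1.1, -0.3]
width: 0.052
t 0.97 p [0.39   0.2782 0.2316] x [ 0.001  0.001 -1.   ] y [-0.345  0.939  0.   ] z [0.939 0.345 0.001] q [0.47 0.13 1.7  0.   1.31 0.12] w 0.052 F [ 1.5  1.1 -0.3]
shift cm [  7.16 -31.3    8.32]
rotvec deg [-0.15  0.06 -0.01] z [0.938 0.347 0.   ]
rotvec deg [ 1.7985e+02 -2.0000e-02 -1.0000e-01] z [-0.938 -0.347 -0.   ]
```

```bash
python3 -m crank '[[7,-31.3,8.3,0,0,0,5.2],[7,-31.3,8.3,0,0,0,5.2],[7,-31.3,8.3,0,0,0,5.2],[7,-31.3,8.3,0,0,0,5.2],[7,-31.3,8.3,0,0,0,5.2]]' 20; python3 -m crank '[[0,0,0,0,0,0,5.2]]'
python3 - <<'E'
from h import *
info([.576,.013,.10],20.3)
for n in ["scene","top","wrist"]:
    d=eyes.get_image(n); c=d["color"]; 
    cv2.imwrite(f"pics/c_{n}.png",c if n=="wrist" else cv2.resize(c[130:290,200:400] if n=="scene" else c[130:260,170:340],None,fx=4,fy=4)[:600,:800])
E
```

```text
clock: 1.6
position: [0.5662, 0.0284, 0.165]
ee_rot: [0.696, -0.125, 0.696, 0.125]
contact_force: [0.8, 1.1, -0.2]
width: 0.0524
clock: 1.72
position: [0.567, 0.0264, 0.1638]
ee_rot: [0.696, -0.123, 0.697, 0.123]
contact_force: [0.7, 0.7, 0.2]
width: 0.0519
t 1.73 p [0.567  0.0264 0.1638] x [-0.001 -0.001 -1.   ] y [-0.343  0.939 -0.001] z [ 0.939  0.343 -0.001] q [-0.08  0.31  1.63 -0.    1.2  -0.42] w 0.0519 F [0.7 0.7 0.2]
shift cm [ 6.38 -1.56  0.39]
rotvec deg [-0.25 -0.06  0.05] z [0.938 0.347 0.   ]
rotvec deg [1.7975e+02 8.0000e-02 9.0000e-02] z [-0.938 -0.347 -0.   ]
```

View pics/c_wrist.png

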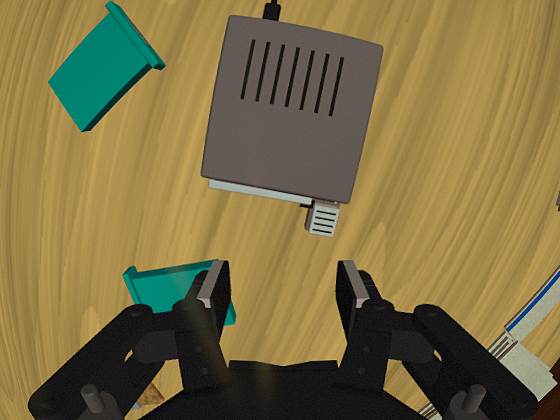

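View pics/c_scene.png

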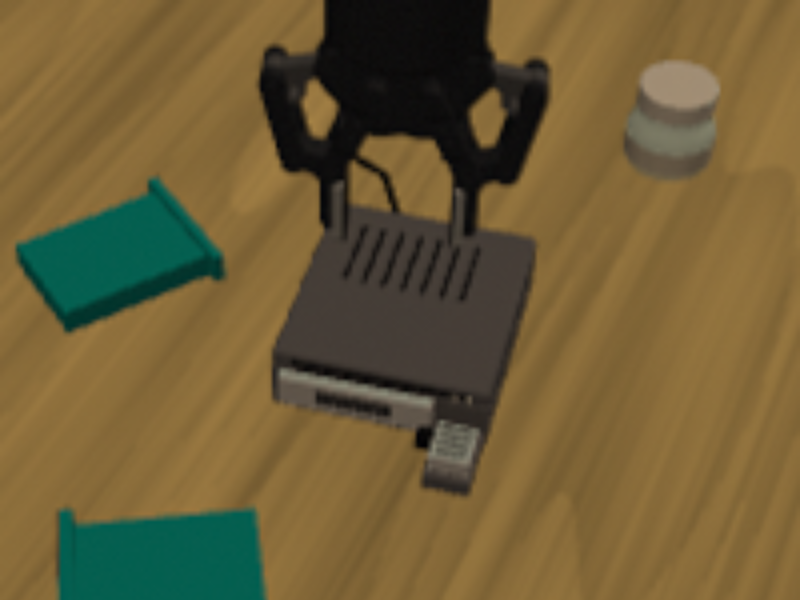

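View pics/c_top.png

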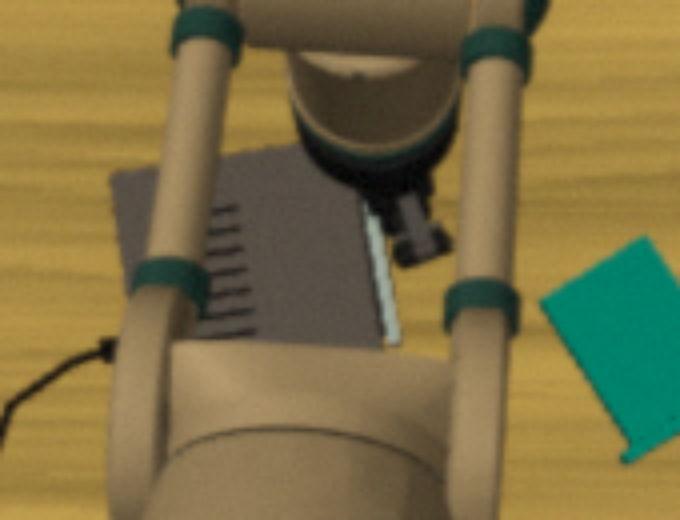

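Wrist view: the key is at (322,220) and the plate at (260,190). The right finger, on the tool's +z side, will press the key, and the left finger will catch. I'll now localize the key, plate and fingertips from the wrist camera.

```bash
cat >> h.py <<'E'
def wray(d,u,v):
    H=d["z_map"].shape[0]; f=H/2/np.tan(np.radians(d["vertical_fov"])/2)
    du,dv=u-d["cx"],v-d["cy"]; r=np.hypot(du,dv)+1e-9; th=r/f
    q=np.stack([np.sin(th)*du/r,-np.sin(th)*dv/r,-np.cos(th)],-1)
    return q@rot(d["attitude"]).T
def wcloud(d):
    h,w=d["z_map"].shape; v,u=np.mgrid[:h,:w].astype(float); q=wray(d,u,v)
    ax=rot(d["attitude"])@np.array([0,0,-1.]); c=q@ax
    return q*(d["z_map"]/c)[...,None]+np.array(d["eye"])
def wplane(d,u,v,h):
    q=wray(d,np.asarray(u,float),np.asarray(v,float)); e=np.array(d["eye"]); return e+q*((h-e[2])/q[...,2])[...,None]
def todock(p,o): return np.stack([(p-o)@ex,(p-o)@ey],-1)
E
python3 - <<'E'
from h import *
s,M,p=info()
d=eyes.get_image("wrist"); P=wcloud(d); c=d["color"]; v=cv2.cvtColor(c,cv2.COLOR_BGR2HSV)
reg=(np.mgrid[:420,:560][0]<250)
print("desk",np.median(P[20:250,400:540,2]),"roof",np.median(P[120:160,260:330,2]))
al=(reg&(v[...,1]<60)&(v[...,2]>110)&(P[...,2]>.01)&(P[...,2]<.06)).astype(np.uint8)
k,l,st,ce=cv2.connectedComponentsWithStats(al)
for i in range(1,k):
    if st[i,4]>60:
        mm=l==i; zz=np.median(P[mm][:,2]); vv,uu=np.nonzero(mm)
        q=wplane(d,uu,vv,zz)[:,:2]; print(st[i],zz,cv2.minAreaRect((q*1000).astype(np.float32)))
# roof
m=((P[...,2]>.036)&(P[...,2]<.052)&reg&(v[...,1]<80)&(v[...,2]<140)).astype(np.uint8)
m=cv2.morphologyEx(m,cv2.MORPH_OPEN,np.ones((3,3)))
k,l,st,ce=cv2.connectedComponentsWithStats(m); i=1+np.argmax(st[1:,4]); vv,uu=np.nonzero(l==i)
q=wplane(d,uu,vv,.044)[:,:2]; r=cv2.minAreaRect((q*1000).astype(np.float32)); print(st[i],r); print(cv2.boxPoints(r))
# fingers
Q=(P-p)@M   # tool frame
f=(Q[...,0]>-.03)&(Q[...,0]<.02)&(abs(Q[...,2])<.06)&(abs(Q[...,1])<.03)&(d["z_map"]>0)
for sg in (1,-1):
    g=f&(Q[...,2]*sg>0); a=Q[g]*1000
    print(sg,len(a),"min",np.percentile(a,1,axis=0).round(1),"max",np.percentile(a,99,axis=0).round(1))
    for lo in (-15,-10,-8,-6,-4): 
        b=a[(a[:,0]>lo)]; print(lo,len(b), b.min(0).round(1) if len(b) else "", b.max(0).round(1) if len(b) else "")
E
```

```text
t 1.88 p [0.5645 0.0306 0.1652] x [-0.001  0.001 -1.   ] y [-0.347  0.938  0.001] z [ 0.938  0.347 -0.001] q [-0.07  0.31  1.63  0.    1.2  -0.42] w 0.052 F [-0.  -0.1  0.2]
desk -0.0004572520585248707 roof 0.04365171507803706
[209 180 103  26 793] 0.03364854099719439 ((541.3277587890625, 30.625057220458984), (90.8171615600586, 7.662929534912109), 9.202263832092285)
[308 203  31  35 643] 0.025567654608293022 ((605.4661865234375, 24.606338500976562), (23.73530387878418, 30.162996292114258), 9.014408111572266)
[  201    16   182   189 25568] ((541.41259765625, 107.12287139892578), (128.0543670654297, 139.05682373046875), 9.398344993591309)
[[466.89105  165.26251 ]
 [489.5987    28.072271]
 [615.93414   48.98323 ]
 [593.2265   186.17348 ]]
1 1094 min [-29.8 -11.   24.5] max [-4.2 11.  38.1]
-15 351 [-14.9 -11.9  24.4] [-3.  11.1 38.6]
-10 147 [-10.  -11.7  24.5] [-3.  10.9 36.5]
-8 82 [ -8.  -11.2  24.5] [-3.  10.8 31.1]
-6 38 [ -6.  -11.2  24.5] [-3.   9.9 25.3]
-4 10 [-4.  -2.6 24.7] [-3.   6.9 25. ]
-1 1094 min [-29.9 -11.  -40.5] max [ -4.4  10.9 -26.8]
-15 334 [-15.  -12.1 -40.7] [ -2.5  11.1 -26.7]
-10 136 [-10.  -11.8 -38.1] [ -2.5  10.8 -26.7]
-8 77 [ -7.9 -11.3 -33.3] [ -2.5  10.6 -26.7]
-6 31 [ -6.   -9.4 -27.8] [ -2.5   9.8 -26.9]
-4 6 [ -3.9  -5.6 -27.5] [ -2.5   7.1 -27.2]
```

```bash
sed -i 's/radians(9.5)/radians(9.3)/' h.py; python3 -c "
from h import *
info([.5776,.0129,.06],20.3)"
```

```text
t 1.93 p [0.5643 0.0311 0.1655] x [-0.     0.001 -1.   ] y [-0.348  0.937  0.001] z [ 0.937  0.348 -0.   ] q [-0.07  0.31  1.63  0.    1.2  -0.42] w 0.052 F [-0.1  0.4  0.2]
shift cm [10.55 -2.17  0.61]
rotvec deg [ 0.08 -0.01 -0.04] z [0.938 0.347 0.   ]
rotvec deg [-1.7992e+02  7.0000e-02 -1.0000e-02] z [-0.938 -0.347 -0.   ]
```

```bash
python3 -m crank '[[2,-2.15,0.6,0,0,0,5.2],[6,-2.15,0.6,0,0,0,5.2],[10,-2.15,0.6,0,0,0,5.2],[10.5,-2.15,0.6,0,0,0,5.2],[10.5,-2.15,0.6,0,0,0,5.2]]' 20
python3 - <<'E'
from h import *
s,M,p=info([.5776,.0129,.03],20.3)
d=eyes.get_image("wrist"); P=wcloud(d); c=d["color"]; v=cv2.cvtColor(c,cv2.COLOR_BGR2HSV)
cv2.imwrite("pics/d_wrist.png",c)
reg=(np.mgrid[:420,:560][0]<330)
al=(reg&(v[...,1]<60)&(v[...,2]>100)&(P[...,2]>.018)&(P[...,2]<.037)).astype(np.uint8)
k,l,st,ce=cv2.connectedComponentsWithStats(al)
for i in range(1,k):
    if st[i,4]>100:
        mm=l==i; zz=np.median(P[mm][:,2]); vv,uu=np.nonzero(mm)
        q=wplane(d,uu,vv,zz)[:,:2]; print(st[i],zz,cv2.minAreaRect((q*1000).astype(np.float32)))
c=eyes.get_image("scene")["color"]; cv2.imwrite("pics/d_scene.png",cv2.resize(c[150:280,240:380],None,fx=4,fy=4))
E
```

```text
clock: 2.55
position: [0.5786, 0.0122, 0.0605]
ee_rot: [0.696, -0.125, 0.696, 0.125]
contact_force: [-0.5, 0.7, -0.7]
width: 0.0518
t 2.55 p [0.5786 0.0122 0.0605] x [ 0. -0. -1.] y [-0.348  0.937 -0.   ] z [0.937 0.348 0.   ] q [-0.1   0.42  1.74 -0.    0.98 -0.45] w 0.0518 F [-0.5  0.7 -0.7]
shift cm [ 3.05  0.1  -0.07]
rotvec deg [0.08 0.02 0.02] z [0.938 0.347 0.   ]
rotvec deg [-1.7992e+02 -2.0000e-02  4.0000e-02] z [-0.938 -0.347 -0.   ]
[ 155  179  161   41 1875] 0.033654871730425584 ((541.6392211914062, 30.370845794677734), (90.75457763671875, 7.692583084106445), 8.997021675109863)
[ 311  215   47   51 1438] 0.02564111673757273 ((605.5685424804688, 24.48668098449707), (23.826066970825195, 30.088468551635742), 10.471915245056152)
```

View pics/d_wrist.png

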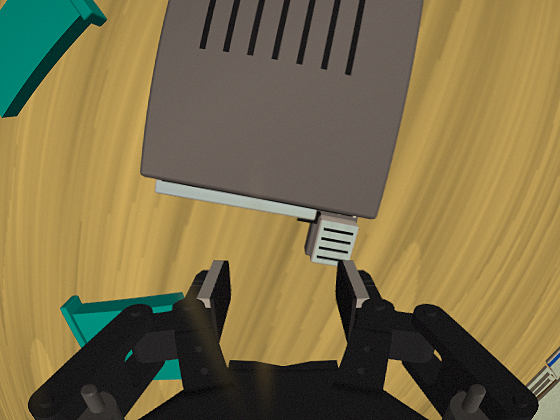

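View pics/d_scene.png

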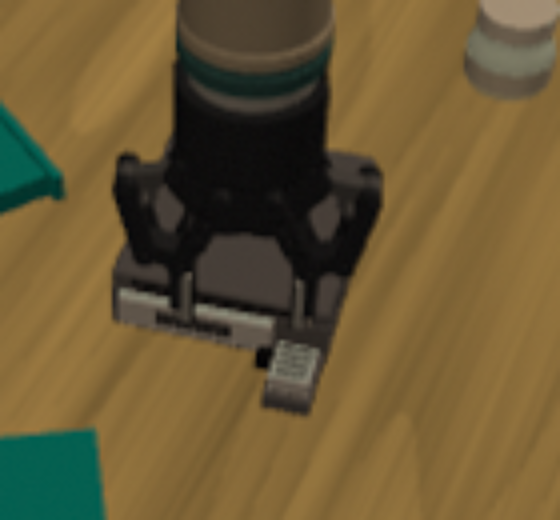

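The wrist view shows the plate between (155,185) and (315,215), with the key at (335,240) in line with the right finger. The poses agree with the model, so I'll descend.

```bash
python3 -m crank '[[1.5,0.1,-0.07,0,0,0,5.2],[2.9,0.1,-0.07,0,0,0,5.2],[2.9,0.1,-0.07,0,0,0,5.2],[2.9,0.1,-0.07,0,0,0,5.2]]' 20
python3 - <<'E'
from h import *
s,M,p=info([.5776,.0129,.0155],20.3)
d=eyes.get_image("wrist"); P=wcloud(d); c=d["color"]
cv2.imwrite("pics/e_wrist.png",c)
s,M,p=info()
Q=(P-p)@M
f=(Q[...,0]>-.03)&(Q[...,0]<.005)&(abs(Q[...,2])<.045)&(abs(Q[...,1])<.0125)&(d["z_map"]>0)&(np.mgrid[:420,:560][0]>262)
for sg in (1,-1):
    a=Q[f&(Q[...,2]*sg>0)]*1000
    for lo in (-15,-8,-5,-4,-3): 
        b=a[(a[:,0]>lo)]; print(sg,lo,len(b), b.min(0).round(1) if len(b) else "", b.max(0).round(1) if len(b) else "")
c=eyes.get_image("scene")["color"]; cv2.imwrite("pics/e_scene.png",cv2.resize(c[150:280,240:380],None,fx=4,fy=4))
E
```

```text
clock: 3.15
position: [0.5771, 0.0128, 0.0311]
ee_rot: [0.696, -0.125, 0.696, 0.125]
contact_force: [0.2, 0.1, 0.7]
width: 0.0521
t 3.15 p [0.5771 0.0128 0.0311] x [-0.  0. -1.] y [-0.348  0.938  0.   ] z [ 0.938  0.348 -0.   ] q [-0.1   0.46  1.77  0.    0.91 -0.45] w 0.0521 F [0.2 0.1 0.7]
shift cm [ 1.56 -0.    0.05]
rotvec deg [ 0.04 -0.01 -0.01] z [0.938 0.347 0.   ]
rotvec deg [-1.7996e+02  2.0000e-02 -2.0000e-02] z [-0.938 -0.347 -0.   ]
t 3.2 p [0.5774 0.0128 0.0314] x [ 0.  0. -1.] y [-0.348  0.938 -0.   ] z [0.938 0.348 0.   ] q [-0.1   0.46  1.77  0.    0.91 -0.45] w 0.0521 F [-0.7 -0.4 -0.1]
1 -15 416 [-15.  -11.7  17.5] [ 5.  11.2 41.5]
1 -8 173 [ -8.  -11.5  17.5] [ 5.   8.8 41.5]
1 -5 124 [ -4.9 -11.5  17.5] [ 5.   7.3 41.5]
1 -4 118 [ -3.9 -11.5  17.5] [ 5.   7.3 41.5]
1 -3 108 [ -2.9 -11.5  17.5] [ 5.   3.5 41.5]
-1 -15 299 [-15.  -11.6 -40.9] [ -2.9  10.9 -27. ]
-1 -8 63 [ -8.  -10.9 -27.7] [ -2.9   8.6 -27. ]
-1 -5 22 [ -5.   -7.1 -27.7] [ -2.9   7.3 -27. ]
-1 -4 6 [ -3.8  -4.8 -27.6] [ -2.9   1.3 -27.3]
-1 -3 1 [ -2.9  -0.7 -27.6] [ -2.9  -0.7 -27.6]
```

View pics/e_wrist.png

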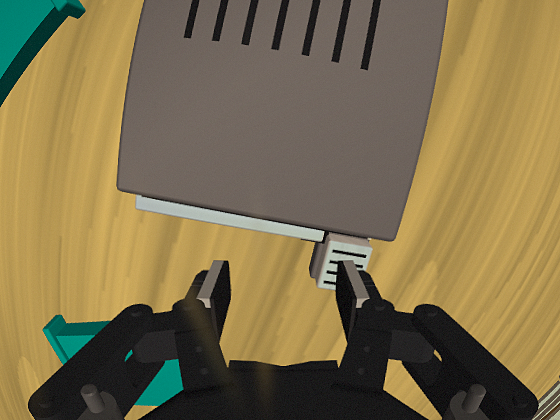

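View pics/e_scene.png

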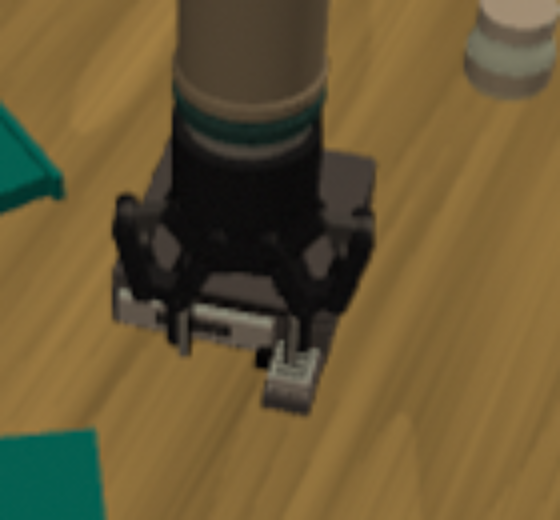

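The catching finger stands about 1.4 cm in front of the plate and the key finger is above the pad. Next I'll lower until just before contact, then press.

```bash
python3 -m crank '[[0.4,0,0,0,0,0,5.2],[0.6,0,0,0,0,0,5.2],[0.7,0,0,0,0,0,5.2],[0.7,0,0,0,0,0,5.2]]' 20; python3 -c "
from h import *
info([.5776,.0129,.0145],20.3)"
```

```text
clock: 3.75
position: [0.5771, 0.0128, 0.0242]
ee_rot: [0.696, -0.125, 0.696, 0.125]
contact_force: [0.1, -0.5, 0.1]
width: 0.052
t 3.75 p [0.5771 0.0128 0.0242] x [-0.  0. -1.] y [-0.348  0.938  0.   ] z [ 0.938  0.348 -0.   ] q [-0.1   0.47  1.78  0.    0.89 -0.45] w 0.052 F [ 0.1 -0.5  0.1]
shift cm [ 0.97 -0.01  0.05]
rotvec deg [ 0.04 -0.01 -0.01] z [0.938 0.347 0.   ]
rotvec deg [-1.7996e+02  1.0000e-02 -1.0000e-02] z [-0.938 -0.347 -0.   ]
```

```bash
python3 -m crank '[[0.4,0,0,0,0,0,5.2],[0.8,0,0,0,0,0,5.2],[0.95,0,0,0,0,0,5.2],[0.95,0,0,0,0,0,5.2],[0.95,0,0,0,0,0,5.2]]' 20
python3 - <<'E'
from h import *
s,M,p=info([.5776,.0129,.0145],20.3)
d=eyes.get_image("wrist"); c=d["color"]
cv2.imwrite("pics/f_wrist.png",c)
E
```

```text
clock: 4.38
position: [0.5777, 0.0122, 0.0149]
ee_rot: [0.696, -0.125, 0.696, 0.125]
contact_force: [1.6, -3.9, 2.8]
width: 0.052
t 4.38 p [0.5777 0.0122 0.0149] x [ 0.001 -0.001 -1.   ] y [-0.348  0.938 -0.001] z [0.938 0.348 0.001] q [-0.1   0.48  1.79 -0.    0.87 -0.45] w 0.052 F [ 1.6 -3.9  2.8]
shift cm [0.04 0.06 0.02]
rotvec deg [0.06 0.04 0.07] z [0.938 0.347 0.   ]
rotvec deg [-1.7994e+02 -1.0000e-01  7.0000e-02] z [-0.938 -0.347 -0.   ]
```

View pics/f_wrist.png

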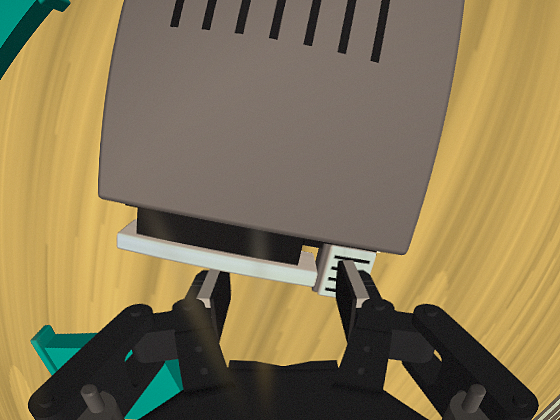

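The cartridge is out and resting on the catching finger, with about 4 N along -y. The vertical force is only 2.8 N, so I'll press a little further to be sure the key bottoms, then hold.

```bash
python3 -m crank '[[0.1,0,0,0,0,0,5.2],[0.15,0,0,0,0,0,5.2],[0.15,0,0,0,0,0,5.2]]' 20;  python3 - <<'E'
from h import *
s,M,p=info()
d=eyes.get_image("wrist"); P=wcloud(d); c=d["color"]; v=cv2.cvtColor(c,cv2.COLOR_BGR2HSV)
cv2.imwrite("pics/g_wrist.png",c)
reg=(np.mgrid[:420,:560][0]<330)
al=(reg&(v[...,1]<60)&(v[...,2]>100)&(P[...,2]>.012)&(P[...,2]<.037)).astype(np.uint8)
k,l,st,ce=cv2.connectedComponentsWithStats(al)
o=np.array([.5286,.1048,0])
for i in range(1,k):
    if st[i,4]>100:
        mm=l==i; z=P[mm][:,2]; print(st[i],np.percentile(z,[5,25,50,75,95]).round(4))
top=reg&(v[...,1]<60)&(v[...,2]>100)&(P[...,2]>.031)&(P[...,2]<.037)
vv,uu=np.nonzero(top); q=wplane(d,uu,vv,.034); D=todock(q,o)*1000
D=D[(D[:,0]<-60)&(D[:,0]>-130)]
for a in range(-40,45,15):
    b=D[abs(D[:,1]-a)<5]; print(a,len(b),b[:,0].min().round(1) if len(b) else "",b[:,0].max().round(1) if len(b) else "")
ky=(P[...,2]<.022)&(P[...,2]>.012)&(v[...,1]<60)&reg; D=todock(P[ky],o)*1000; w=(abs(D[:,0]+94)<12)&(abs(D[:,1]+63)<10); print("key z",np.median(P[ky][w][:,2]),w.sum())
E
```

```text
clock: 4.8
position: [0.5777, 0.0122, 0.0145]
ee_rot: [0.696, -0.125, 0.695, 0.125]
contact_force: [-1.0, -5.9, 8.4]
width: 0.0522
t 4.8 p [0.5777 0.0122 0.0145] x [ 0.002 -0.001 -1.   ] y [-0.348  0.938 -0.001] z [0.938 0.348 0.001] q [-0.1   0.48  1.79 -0.    0.87 -0.45] w 0.0522 F [-1.  -5.9  8.4]
[ 116  220  260   77 5626] [0.0166 0.0231 0.033  0.0338 0.0345]
-40 393 -93.7 -84.8
-25 409 -93.6 -84.8
-10 410 -93.7 -85.0
5 430 -97.5 -84.4
20 379 -93.6 -84.7
35 354 -93.7 -84.8
key z 0.01777645311135906 725
```

The key top reads 17.8 mm, so it is fully down. The cartridge is 14.7 mm out and caught. I'll hold for a moment and then draw back slowly.

```bash
python3 -m crank '[[0,0,0,0,0,0,5.2],[0,0,0,0,0,0,5.2],[0,0,0,0,0,0,5.2],[0,0,0,0,0,0,5.2],[0,0,0,0,0,0,5.2]]' 20; python3 -m crank '[[0,0,0,0,0,0,5.2],[-0.03,-0.15,-0.03,0,0,0,5.2],[-0.05,-0.35,-0.07,0,0,0,5.2],[-0.05,-0.6,-0.12,0,0,0,5.2],[-0.05,-0.85,-0.17,0,0,0,5.2]]' 20; python3 -m crank '[[0,-0.2,-0.04,0,0,0,5.2],[0,-0.4,-0.08,0,0,0,5.2],[0,-0.6,-0.12,0,0,0,5.2],[0,-0.75,-0.15,0,0,0,5.2],[0,-0.75,-0.15,0,0,0,5.2]]' 20
cat > m.py <<'E'
from h import *
import sys
s,M,p=info()
d=eyes.get_image("wrist"); P=wcloud(d); c=d["color"]; v=cv2.cvtColor(c,cv2.COLOR_BGR2HSV)
cv2.imwrite(f"pics/{sys.argv[1]}_wrist.png",c)
reg=(np.mgrid[:420,:560][0]<340)
o=np.array([.5286,.1048,0])
top=reg&(v[...,1]<60)&(v[...,2]>100)&(P[...,2]>.031)&(P[...,2]<.037)
vv,uu=np.nonzero(top); q=wplane(d,uu,vv,.034); D=todock(q,o)*1000
D=D[(D[:,0]<-60)&(D[:,0]>-140)]
for a in range(-40,45,10):
    b=D[abs(D[:,1]-a)<5]; print(a,len(b),b[:,0].min().round(1) if len(b) else "",b[:,0].max().round(1) if len(b) else "")
ky=(P[...,2]<.030)&(P[...,2]>.012)&(v[...,1]<60)&reg; D=todock(P[ky],o)*1000; w=(abs(D[:,0]+92)<10)&(abs(D[:,1]+63)<9); print("key z",np.median(P[ky][w][:,2]),w.sum())
E
python3 m.py i
```

```text
clock: 5.48
position: [0.5777, 0.0123, 0.0145]
ee_rot: [0.697, -0.125, 0.695, 0.125]
contact_force: [-1.0, -5.5, 9.1]
width: 0.052
clock: 6.1
position: [0.5788, 0.0054, 0.0145]
ee_rot: [0.697, -0.124, 0.696, 0.125]
contact_force: [0.0, 0.9, 6.7]
width: 0.0519
clock: 6.72
position: [0.58, -0.0021, 0.0144]
ee_rot: [0.696, -0.124, 0.696, 0.125]
contact_force: [-0.8, 1.1, 7.5]
width: 0.052
t 6.72 p [ 0.58   -0.0021  0.0144] x [ 0.001  0.002 -1.   ] y [-0.347  0.938  0.002] z [0.938 0.347 0.002] q [-0.13  0.48  1.79  0.    0.87 -0.48] w 0.052 F [-0.8  1.1  7.5]
-40 383 -108.1 -99.4
-30 403 -108.2 -99.5
-20 412 -108.1 -99.3
-10 412 -108.2 -99.4
0 485 -111.9 -99.1
10 400 -108.1 -99.4
20 380 -108.2 -99.5
30 354 -108.2 -99.0
40 340 -108.2 -99.5
key z 0.017879906759166883 1410
```

View pics/i_wrist.png

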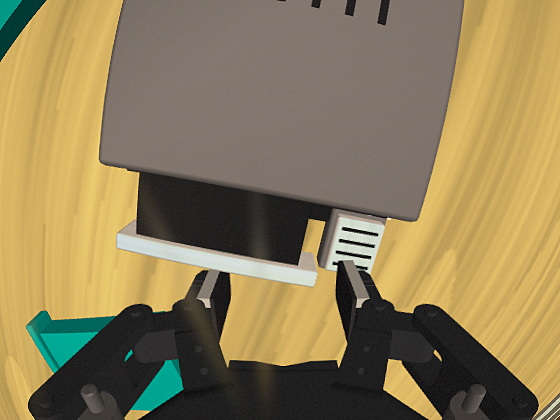

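Cartridge is about 29 mm out and square, following the finger with the key still down. About 7 mm remains, so I'll go slower and look again.

```bash
python3 -m crank '[[0,-0.15,-0.03,0,0,0,5.2],[0,-0.32,-0.06,0,0,0,5.2],[0,-0.47,-0.09,0,0,0,5.2],[0,-0.56,-0.11,0,0,0,5.2],[0,-0.62,-0.12,0,0,0,5.2]]' 20; python3 -m crank '[[0,-0.04,-0.01,0,0,0,5.2],[0,-0.08,-0.02,0,0,0,5.2],[0,-0.12,-0.02,0,0,0,5.2],[0,-0.15,-0.03,0,0,0,5.2],[0,-0.15,-0.03,0,0,0,5.2]]' 20
python3 m.py j
```

```text
clock: 7.4
position: [0.5806, -0.0077, 0.0141]
ee_rot: [0.696, -0.123, 0.696, 0.125]
contact_force: [0.3, 2.3, 5.6]
width: 0.0517
clock: 8.02
position: [0.5809, -0.0115, 0.0134]
ee_rot: [0.696, -0.125, 0.696, 0.125]
contact_force: [1.0, -2.6, 0.1]
width: 0.0517
t 8.03 p [ 0.5809 -0.0115  0.0134] x [-0.    -0.001 -1.   ] y [-0.348  0.938 -0.   ] z [ 0.938  0.348 -0.001] q [-0.14  0.48  1.78 -0.    0.87 -0.49] w 0.0517 F [ 1.  -2.6  0.1]
-40 402 -113.0 -104.2
-30 426 -112.9 -104.2
-20 427 -112.9 -104.4
-10 427 -112.9 -104.4
0 494 -121.6 -104.2
10 413 -113.0 -103.9
20 406 -113.0 -103.9
30 387 -113.0 -104.0
40 364 -113.0 -104.1
key z 0.02580280410868324 1508
```

View pics/j_wrist.png

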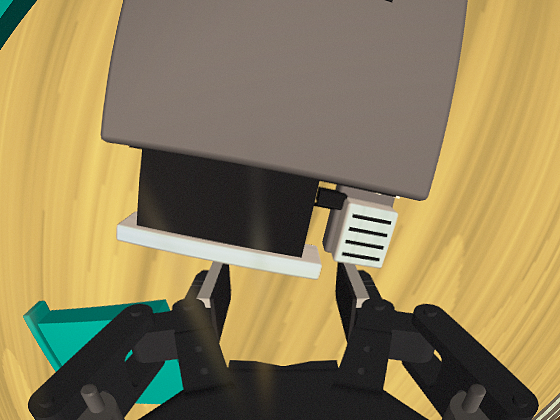

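The key has come back up, with its top at 25.8 mm, because the finger slid off its edge. The plate reads 34 mm out and the finger seems to be ahead of it. I'll let things settle and look again.

```bash
python3 -m crank '[[0,0,0,0,0,0,5.2],[0,0,0,0,0,0,5.2]]' 20
python3 m.py k
```

```text
clock: 8.32
position: [0.5809, -0.0115, 0.0136]
ee_rot: [0.696, -0.125, 0.696, 0.125]
contact_force: [-0.2, -3.4, -0.8]
width: 0.0521
t 8.32 p [ 0.5809 -0.0115  0.0136] x [-0.    -0.001 -1.   ] y [-0.348  0.938 -0.   ] z [ 0.938  0.348 -0.   ] q [-0.14  0.48  1.78 -0.    0.87 -0.49] w 0.0521 F [-0.2 -3.4 -0.8]
-40 394 -113.0 -104.0
-30 426 -113.0 -104.3
-20 429 -112.9 -104.3
-10 431 -113.0 -104.3
0 496 -124.4 -104.4
10 409 -113.0 -104.2
20 407 -113.0 -104.2
30 379 -113.0 -104.1
40 360 -113.1 -104.2
key z 0.025814034769557126 1501
```

View pics/k_wrist.png

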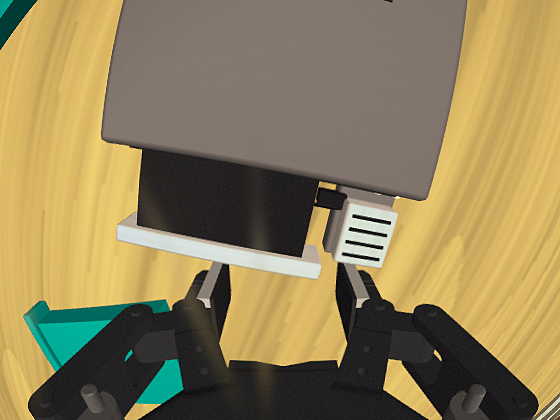

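Run:
```python
from h import *
s,M,p=info()
d=eyes.get_image("wrist"); P=wcloud(d); c=d["color"]
o=np.array([.5286,.1048,0]); D=todock(P,o)*1000; z=P[...,2]*1000
Q=(P-p)@M*1000
for nm,lo,hi in (("catch",-45,-20),("keyf",20,45)):
    f=(Q[...,2]>lo)&(Q[...,2]<hi)&(abs(Q[...,1])<14)&(Q[...,0]>-40)&(Q[...,0]<0)&(np.mgrid[:420,:560][0]>258)
    for a,b in ((16,20),(20,24),(24,28),(28,34),(34,45)):
        g=f&(z>a)&(z<b)
        if g.sum(): print(nm,a,b,g.sum(),"dockx max",D[g][:,0].max().round(1),"y",D[g][:,1].min().round(1),D[g][:,1].max().round(1),"tool y",Q[g][:,1].max().round(1))
cv2.imwrite("pics/l_crop.png",cv2.resize(c[200:340,100:420],None,fx=2.5,fy=2.5))
S=eyes.get_image("scene")["color"]; cv2.imwrite("pics/l_scene.png",cv2.resize(S[170:280,250:360],None,fx=5,fy=5))
```

```text
t 8.38 p [ 0.5809 -0.0115  0.0136] x [-0. -0. -1.] y [-0.348  0.938 -0.   ] z [ 0.938  0.348 -0.   ] q [-0.14  0.48  1.78 -0.    0.87 -0.49] w 0.052 F [ 0.9 -4.2 -1.3]
catch 16 20 33 dockx max -121.3 y -8.1 -4.5 tool y 7.3
catch 20 24 75 dockx max -118.5 y -8.3 6.1 tool y 10.8
catch 24 28 154 dockx max -117.7 y -8.3 8.1 tool y 11.1
catch 28 34 284 dockx max -117.7 y -8.5 8.3 tool y 11.1
catch 34 45 582 dockx max -117.4 y -8.6 8.4 tool y 11.2
keyf 16 20 40 dockx max -110.0 y -59.7 -55.5 tool y 8.6
keyf 20 24 77 dockx max -107.0 y -67.7 -51.7 tool y 12.3
keyf 24 28 459 dockx max -101.7 y -74.7 -51.5 tool y 13.9
keyf 28 34 277 dockx max -106.9 y -69.9 -55.1 tool y 11.0
keyf 34 45 568 dockx max -106.6 y -69.6 -55.0 tool y 11.5
```

View pics/l_crop.png

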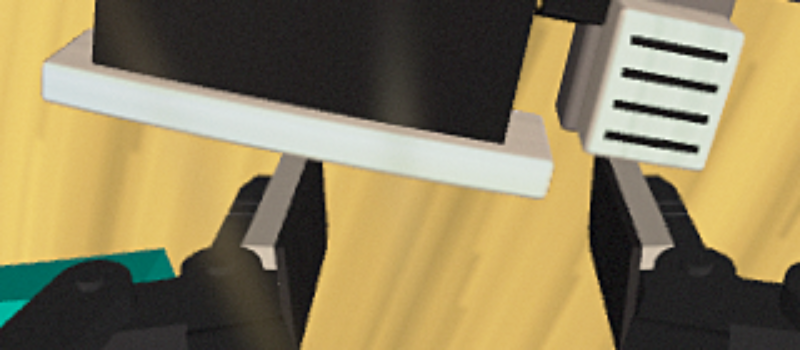

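View pics/l_scene.png

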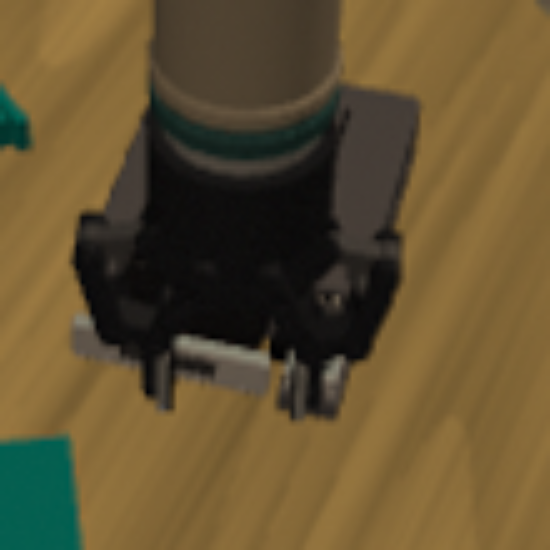

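The finger corner is at dock x = -117.6 and the plate front at -113, so the cartridge has stopped by itself, free of the finger. The 3–4 N on the tool is the key finger leaning on the key's front edge. I'll back off straight out, then go up.

```bash
python3 -m crank '[[0,-0.4,-0.08,0,0,0,5.2],[0,-0.9,-0.18,0,0,0,5.2],[0,-1.2,-0.23,0,0,0,5.2],[0,-1.2,-0.23,0,0,0,5.2]]' 20; python3 m.py n
python3 - <<'E'
from h import *
c=cv2.imread("pics/n_wrist.png"); cv2.imwrite("pics/n_crop.png",cv2.resize(c[180:340,100:420],None,fx=2.5,fy=2.5))
E
```

```text
clock: 8.98
position: [0.583, -0.0232, 0.0138]
ee_rot: [0.696, -0.125, 0.696, 0.125]
contact_force: [0.8, -0.5, 1.0]
width: 0.0518
t 8.97 p [ 0.583  -0.0232  0.0138] x [ 0.  0. -1.] y [-0.347  0.938  0.   ] z [0.938 0.347 0.   ] q [-0.16  0.49  1.78  0.    0.88 -0.51] w 0.0518 F [ 0.8 -0.5  1. ]
-40 435 -113.1 -104.5
-30 462 -113.1 -104.6
-20 475 -113.1 -104.5
-10 476 -113.1 -104.7
0 539 -136.4 -104.4
10 450 -113.2 -104.6
20 427 -113.0 -104.5
30 396 -113.1 -104.6
40 378 -113.1 -104.5
key z 0.0257738265831626 1599
```

View pics/n_crop.png

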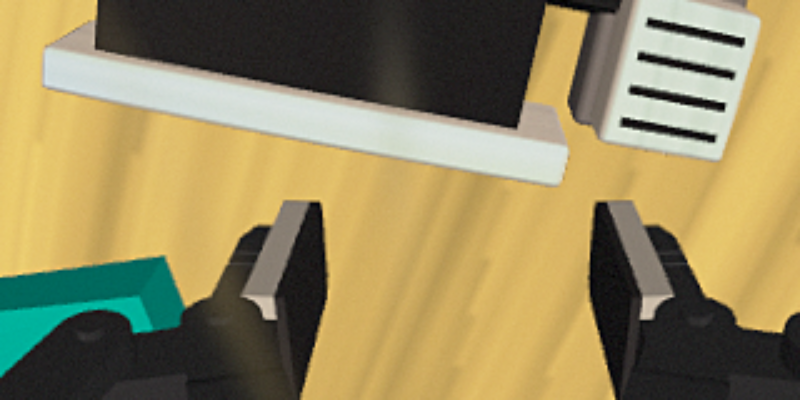

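The hand is clear and the force is near zero. I'll raise it straight up and out of the way, then measure how far out the cartridge stands using the same cameras as at the start.

```bash
python3 -m crank '[[-4,0,0,0,0,0,5.2],[-9,0,0,0,0,0,5.2],[-15,0,0,0,0,0,5.2],[-15,-5,0,0,0,0,5.2],[-15,-10,0,0,0,0,5.2]]' 20;python3 -m crank '[[0,-5,-5,0,0,0,5.2],[0,-10,-10,0,0,0,5.2],[0,-10,-15,0,0,0,5.2],[0,-10,-15,0,0,0,5.2],[0,-10,-15,0,0,0,5.2]]' 20
python3 - <<'E'
from h import *
info()
o=np.array([.5286,.1048,0])
for n in ["top","scene"]:
    d=eyes.get_image(n); P=cloud(d); c=d["color"]; v=cv2.cvtColor(c,cv2.COLOR_BGR2HSV)
    cv2.imwrite(f"pics/o_{n}.png",c)
    reg=(P[...,0]>.40)&(P[...,0]<.7)&(P[...,1]>-.1)&(P[...,1]<.25)
    al=(reg&(v[...,1]<70)&(v[...,2]>105)).astype(np.uint8)
    k,l,s,ce=cv2.connectedComponentsWithStats(al)
    for i in range(1,k):
        if s[i,4]>15:
            mm=l==i; zz=np.median(P[mm][:,2]); q=np.array([ray(d,u,vv,zz)[:2] for vv,u in np.argwhere(mm)])
            rr=cv2.minAreaRect((q*1000).astype(np.float32)); C=np.array([*rr[0],0])/1000; print(n,s[i],zz,rr,"dock",todock(C,o)*1000)
for C in ([.54119,.03332,0],[.54254,.02977,0]): print("start",todock(np.array(C),o)*1000)
E
```

```text
clock: 9.65
position: [0.6186, -0.1172, 0.1655]
ee_rot: [0.697, -0.126, 0.695, 0.125]
contact_force: [-0.1, 0.3, -0.1]
width: 0.0517
clock: 10.28
position: [0.5121, -0.2627, 0.164]
ee_rot: [0.696, -0.124, 0.696, 0.125]
contact_force: [-0.2, 0.2, -0.1]
width: 0.0517
t 10.28 p [ 0.5121 -0.2627  0.164 ] x [ 0.001  0.    -1.   ] y [-0.347  0.938  0.   ] z [0.938 0.347 0.001] q [-0.6   0.32  1.61  0.    1.21 -0.95] w 0.0517 F [-0.2  0.2 -0.1]
top [262 164  13  12 128] 0.026786289943853014 ((604.8408203125, 26.229568481445312), (24.6278133392334, 29.030550003051758), 8.150033950805664) dock [-89.85848737 -62.54140739]
top [275 175  10  40 134] 0.034118624039633616 ((545.03173828125, -0.5298614501953125), (92.91708374023438, 8.551435470581055), 9.594343185424805) dock [-106.60080757    0.80595323]
scene [265 233  39  11 125] 0.03370429252249474 ((547.582275390625, -4.512965202331543), (89.95930480957031, 9.542330741882324), 9.02283000946045) dock [-110.94373282   -1.06737411]
scene [307 235  12  12  72] 0.02577572379354831 ((607.8281860351562, 21.96841049194336), (23.064931869506836, 29.035615921020508), 7.751763820648193) dock [-94.54640521 -64.80088692]
start [-72.57503872  -0.87307234]
start [-76.29654167  -1.63163399]
```

View pics/o_top.png

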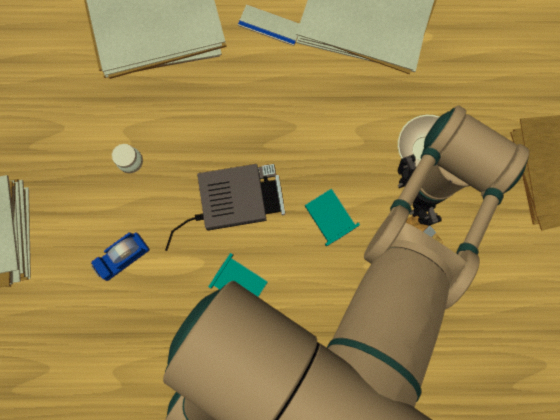

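View pics/o_scene.png

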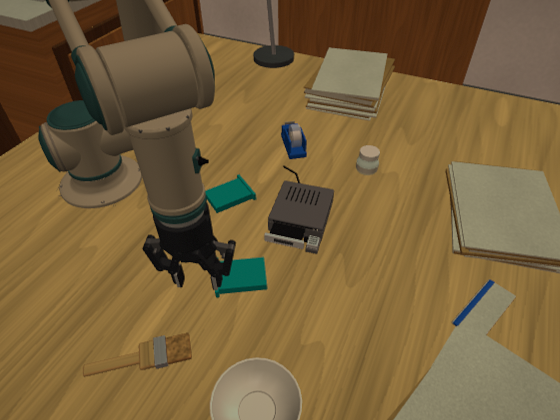

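```bash
python3 -m crank '[[0,0,0,0,0,0,5.2],[0,0,0,0,0,0,5.2],[0,0,0,0,0,0,5.2],[0,0,0,0,0,0,5.2]]' 20
python3 - <<'E'
from h import *
o=np.array([.5286,.1048,0])
a=cv2.imread("pics/a_top.png"); d=eyes.get_image("top"); P=cloud(d); c=d["color"]; v=cv2.cvtColor(c,cv2.COLOR_BGR2HSV)
reg=(P[...,0]>.40)&(P[...,0]<.7)&(P[...,1]>-.1)&(P[...,1]<.25)
al=(reg&(v[...,1]<70)&(v[...,2]>105)).astype(np.uint8)
k,l,s,ce=cv2.connectedComponentsWithStats(al)
for i in range(1,k):
    if s[i,4]>15:
        q=np.array([ray(d,u,vv,np.median(P[l==i][:,2])) for vv,u in np.argwhere(l==i)]); print(s[i],todock(q,o).mean(0)*1000)
diff=cv2.absdiff(a,c).max(2); 
for nm,(x0,y0,x1,y1) in dict(jar=(105,138,150,178),tape=(88,228,155,285),turq=(300,185,362,248),dock=(190,160,258,235)).items(): print(nm,(diff[y0:y1,x0:x1]>50).sum())
b=cv2.imread("pics/a_scene.png"); e=eyes.get_image("scene")["color"]; D=cv2.absdiff(b,e).max(2)
for nm,(x0,y0,x1,y1) in dict(bowl=(200,350,310,420),brush=(80,325,195,380)).items(): print(nm,(D[y0:y1,x0:x1]>50).sum())
info()
E
```

```text
clock: 10.88
position: [0.512, -0.2626, 0.1637]
ee_rot: [0.696, -0.125, 0.696, 0.125]
contact_force: [0.5, -0.1, -0.7]
width: 0.0521
[261 164  14  12 130] [-89.84757382 -62.7975078 ]
[275 175  10  40 136] [-106.9000929     1.03243778]
jar 0
tape 0
turq 0
dock 0
bowl 0
brush 0
t 10.97 p [ 0.5119 -0.2627  0.1637] x [-0.  0. -1.] y [-0.348  0.938  0.   ] z [0.938 0.348 0.   ] q [-0.6   0.32  1.61  0.    1.21 -0.95] w 0.0518 F [-0.  -0.1 -0.3]
```

The cartridge isn't moving, the key is up, the bystanders haven't moved and the hand is clear. Handing in.

```bash
python3 -c "
from rig import manip
print(manip.sign_off())"
```

```text
the job is handed in; nothing more can be done
None
```

The cartridge is standing out in its slot about 34 mm, slightly short of the 36 mm you gave. The key is back up and the hand is clear. I handed the job in at about 11 s.

- **Press and catch:** I pressed the key right down with the right finger; its top read 17.8 mm. The left finger waited about 14 mm in front of the plate and caught the cartridge at about 14.7 mm out. I held it there for more than a second with the key down.
- **Draw back:** The cartridge followed the finger as I drew it back and stopped by itself. I then backed the hand straight out and lifted it away.
- **How far out:** The last checks disagree slightly: 34.0 mm from the top camera, 34.6 mm from the scene camera and about 33.3 mm from the wrist camera. It had come to rest with nothing touching it, so I did not pull it further.
- **Key release:** Near the end of the draw the key finger slid off the key's front edge. The key therefore came up by itself just before the cartridge stopped, and the finger leaned on its edge with about 4 N until I backed off.
- **Everything else:** The key top read 25.8 mm at the end. The picture comparison showed no change in the dispenser, bowl, brush, jar, dock housing or the look-alike in front of the dock. I did not check the second look-alike that way because the arm partly hid it.

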